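# Put the bench supply back on: unlatch the stop button and press start

### The job

The bench supply has been shut off at the grey control box with the sloping face: its big black stop button is latched down. Twist the stop button clockwise as far as it will turn and let go, so that it springs back round and stands out again; after that press the smaller start button beside it fully down and let it come back up. Leave the screwdriver, the suction cup and the battery pack lying as they are.

Things in the scene. Friction and masses are not known exactly. Their poses are not given: they have to be found in the camera images.
- control_box_base (a point): Middle of the underside of the fixed grey control box, a sheet-metal wedge 99 mm deep (x), 170 mm wide (y), 205 mm over its screw feet; front edge about 38 mm high, rear 84 mm. x points from the low front edge to the high rear edge, z up. Its face slopes at 27 degrees and looks to the front. On it the stop button sits 38 mm to +y of the middle, the start button 42 mm to -y.
- stop_top (a point): Top centre of the stop button: black mushroom head, 40 mm across, two raised curved arrows on top. z points straight out of the sloping face (27 degrees from vertical), x up the slope, y across; does not turn with the head. Latched, it is 25.5 mm above the face plate; straight side to grip 5 to 12.5 mm below it, underside 14 mm below. Standing out: 8 mm farther out.
- start_top (a point): Centre of the top of the start button, a plain grey round button 25 mm in diameter in a steel bezel 35 mm in diameter. z points out of the sloping face, x up the slope, y along the width. At rest this point is 16 mm above the face plate and 10 mm above the bezel; the button goes in 6 mm along -z and takes about 5 N.
- stop_turn (a joint): Twist of the stop button, rad: 0 = home, grows clockwise as seen looking at the face (that is, about the -z axis of stop_top); its stop is at 0.8. A spring turns it home when let go (0.06 to 0.14 N m). The head is unlatched from about 0.5 on.
- stop_rise (a joint): How far the stop button stands out, m: about 0 = latched down, 0.008 = sprung out (unlatched). A spring of 4 to 8 N pushes it out once the head is unlatched; a firm push on it would latch it again.
- start_press (a joint): Travel of the start button, m: 0 = at rest, 0.006 = fully pressed; a spring brings it back.
- driver: Loose precision screwdriver with a black and orange grip and a light grey end cap, 126 x 20 x 19 mm, lying to the +y side of the box; origin at the middle of its underside. Bystander.
- lifter_cup: Loose black suction cup with a ring, 42 mm in diameter, 34 mm high, standing to the -y side of the box; origin at the middle of its underside. Bystander.
- cell_pack: Loose flat black battery pack, 101 x 38 x 4 mm, lying beyond the screwdriver on the +y side of the box; origin at the middle of its underside. Bystander.

How it is judged:
By the outcome, as a careful person would: the job done as asked, in the order asked, and still so for the second after the job is handed in, with the robot touching nothing.
It also fails if it takes over 38 s, if anything falls off the work surface, if the arm or the gripper's body presses on something with over 40 N, if the wrist force passes 120 N, or if a joint passes its speed limit or range.

### The arm

A 7-joint arm with a two-finger parallel gripper is mounted at the origin on a cart in front of the work surface, level with it; the furniture and walls round the work are solid. World frame = base frame: x ahead of the robot, y to its left, z up, the work surface at z = 0. Lengths are in m, angles in rad, forces in N, time in s.
With the tool pointing down it reaches from about 0.35 to 0.9 m from the base axis. Payload 8.1 kg.
Tool frame: the origin (TCP) lies on the centre line of the jaws, within the pads' length; the fingertips stand 11 mm ahead of it and the grasp point (between the pads) lies 8 mm behind it (arm.nose_length is the distance from the TCP to the fingertips, in m); z points along the fingers, y is the line along which they close (so a half turn about z gives the same grasp; the last joint's range is limited). The gripper opens to 92 mm and grips with 3 to 60 N. Pads are 19 mm wide; open, the fingers measure 130 mm over their backs; the gripper's body (75 mm by 190 mm) begins 47 mm behind the grasp point.
Start: joints at [1.152, 0.434, 0.025, 1.573, -0.012, 1.134, -0.075], TCP at [0.194, -0.594, 0.238] pointing down, gripper open.
Joint ranges: [-2.62, 2.62], [-0.44, 2.09], [-1.27, 1.32], [0.08, 2.57], [-1.32, 4.46], [0.12, 2], [-2.74, 2.74]. Speed limits (rad/s): [2.22, 2.22, 3.01, 3.01, 3.14, 3.14, 3.14].

### API

Orientations are given as a rotation vector (axis times angle).
In Python, from cell import arm gives the robot as it stands.
- The arm moves only by the tool jog_arm, never from a script. Its argument "moves" is a list of rows, each a list of 4 numbers: the shift along the tool's x, y, z in m, then the turn about the tool's z in rad. In form: [[tx, ty, tz, spin], ...]. A call has 1 to 20 rows; each row is the pose to reach, as a shift and turn from the pose commanded when the call began, along the tool's axes at that moment; what a row does not reach only later rows make up. A row lasts 1/8 s, in which the tool goes at most 62.5 mm and 10.7 degrees, less where a joint would pass 70% of its speed; a pose out of reach is approached as far as the arm can. A call with a gripper value outside its range is refused whole. "hand" is the finger opening in m, from 0 to 0.0918, set as the call begins (left out, the last holds). The fingers move at their own pace and stop on an object; "newtons" is the grip in N (left out, the last holds). Time passes only in rows, so rows that repeat a pose let the fingers close. It gives the time, the measured TCP pose, the force, the opening and the grip force at its end, in the units of the state.
- arm.observe(): the state, without advancing time (a new reading comes with each control period).
- arm.get_image(name): name is "scene" or "top" or "wrist"; returns a dict with "color" (384x512x3 uint8, red, green, blue), "z_map" (384x512 float32, m along the optical axis (not along the pixel's ray), 0 where there is no reading), "fx", "fy", "cx", "cy" (pixels), "k1" (the pictures are not rectified: a ray, as slopes to the right and down, at radius r is drawn at 1 + k1 r^2 times it, then the intrinsics apply), "rvec" (rotation vector, rad) and "tvec" (3), from world to camera coordinates, as OpenCV has them. Camera axes: x right, y down, z forward; pixel columns grow to the right and rows downward; lengths in m; the calibration is good to about 2 mm. A picture is of the moment at which its call begins.
- arm.sign_off(): hands the job in; it is judged then, once.
The state is a dict: "clock": time; "joints": joint angles; "dq": joint speeds; "joint_efforts": joint torques, N m; "position": TCP position; "ee_rot": TCP orientation; "force": force on the tool from outside, world axes, zero at the start; "ft_torque": the same for the moment, N m; "width": opening from 0.0 (shut) to 1.0 (fully open); "gripper_force": force on a finger pad.
Only numpy, scipy, OpenCV 4.12 (cv2) and the standard library are available. Lean on these libraries where they do the work, as an engineer would, in place of code of your own. Each camera call takes 0.05 s, during which the arm holds its last target. There are 200 camera calls.

## Working session

There is one attempt and no reset: what is moved stays moved. The work goes in short steps, Python scripts to look and compute and a tool call to move; the robot and the scene stay as the last step left them, time stands still between calls to the robot, and variables do not carry over. Pictures are saved under pics/ and viewed, at most 10 in all, crops included, and the job is handed in when it is done.

Besides the shell and the picture viewer there is one more tool, called after ">>>" as name(argument=value, ...), one argument or row to a line, values as JSON. jog_arm: Moves the arm, as the interface text tells. Its arguments: {"type":"object","properties":{"moves":{"type":"array"},"hand":{"type":"number"},"newtons":{"type":"number"}},"required":["moves"]}

```bash
mkdir -p pics; cat > h.py <<'E'
import numpy as np, cv2
from scipy.spatial.transform import Rotation as R
from cell import arm
def pts(im):
    """world xyz for each pixel from z_map"""
    h,w=im["z_map"].shape
    u,v=np.meshgrid(np.arange(w),np.arange(h))
    K=np.array([[im["fx"],0,im["cx"]],[0,im["fy"],im["cy"]],[0,0,1.]])
    n=cv2.undistortPoints(np.stack([u,v],-1).reshape(-1,1,2).astype(float),K,np.array([im["k1"],0,0,0.])).reshape(h,w,2)
    z=im["z_map"][...,None]
    c=np.concatenate([n*z,z],-1)
    Rm=R.from_rotvec(np.ravel(im["rvec"])).as_matrix()
    return (c-np.ravel(im["tvec"]))@Rm, n
def save(im,name):
    cv2.imwrite("pics/"+name,cv2.cvtColor(im["color"],cv2.COLOR_RGB2BGR))
E
python3 - <<'E'
from h import *
a=arm.get_image("scene");b=arm.get_image("top")
np.savez("im0.npz",**{k+n:np.array(v) for n,i in(("s",a),("t",b)) for k,v in i.items()})
cv2.imwrite("pics/a.png",cv2.cvtColor(cv2.resize(np.vstack([a["color"],b["color"]]),(450,600)) if 0 else np.hstack([cv2.resize(a["color"],(400,300)),cv2.resize(b["color"],(400,300))]),cv2.COLOR_RGB2BGR))
save(b,"top.png")
s=arm.observe();print(s)
for i in(a,b):
    print(i["fx"],i["k1"],np.ravel(i["rvec"]),-R.from_rotvec(np.ravel(i["rvec"])).as_matrix().T@np.ravel(i["tvec"]),(i["z_map"]>0).mean())
E
```

```text
{'clock': 0.1, 'joints': array([ 1.15244693,  0.43517121,  0.02496658,  1.57399354, -0.01159868,
        1.13398151, -0.07506533]), 'dq': array([ 0.00062683, -0.00071343, -0.00113891, -0.00294509, -0.00063333,
       -0.00158933, -0.00047549]), 'joint_efforts': array([ 2.00437629e-03, -6.69134688e+01,  9.87677090e-01, -3.15147185e+01,
       -6.05382049e-02,  3.74291965e-02,  2.36664960e-05]), 'position': array([ 0.19390154, -0.59370626,  0.23701708]), 'ee_rot': array([-3.10118098e+00, -4.93662611e-01,  5.43336858e-04]), 'force': array([-0.04815062, -1.24260601,  0.02808593]), 'ft_torque': array([ 0.0609883 ,  0.00644911, -0.00312917]), 'gripper_force': 0.0, 'width': 0.9972047186825564}
385.7527640443879 -0.062182291525973515 [ 2.06395231 -0.45877987  0.23849287] [ 0.27841583 -0.4648572   0.52629328] 0.9960683186848959
409.7700875099326 0.03053718931543118 [ 2.2192165  -2.16474513  0.11490681] [0.49364403 0.20310493 0.95328829] 0.9961496988932291
```

View pics/a.png

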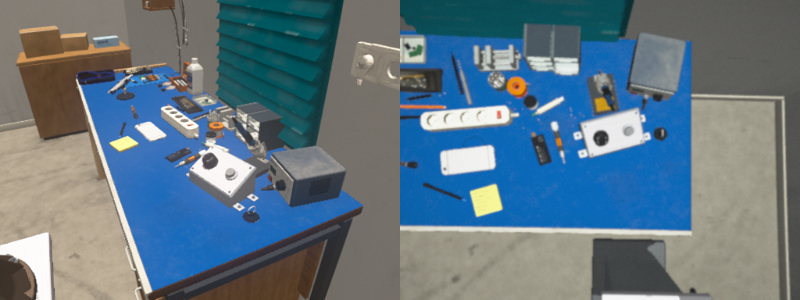

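View pics/top.png

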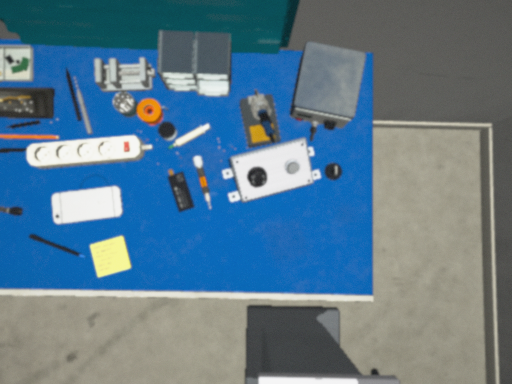

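The scene picture (left) and top view show the box on the blue bench. In the full top view the stop is at about (258,177), the start at (292,168), the screwdriver at (203,180), the pack at (180,190) and the cup at (333,171).

```bash
python3 - <<'E'
from h import *
d=np.load("im0.npz")
def get(n): return {k:d[k+n] for k in("color","z_map","fx","fy","cx","cy","k1","rvec","tvec")}
P={}
for n in "st":
    im=get(n);p,_=pts(im);P[n]=p
    print(n,p[177,258] if n=="t" else "")
p=P["t"];c0=p[168,275];print("c0",c0)
for n in "st":
    p=P[n];im=get(n);g=im["color"].astype(int)
    near=(np.linalg.norm(p[...,:2]-c0[:2],axis=-1)<0.12)&(p[...,2]>0.02)&(p[...,2]<0.14)
    lum=g.min(-1)
    q=p[near&(lum>110)]
    # RANSAC plane
    rng=np.random.default_rng(0);best=(0,)
    for _ in range(1500):
        t=q[rng.choice(len(q),3,False)];m=np.cross(t[1]-t[0],t[2]-t[0]);l=np.linalg.norm(m)
        if l<1e-7: continue
        m/=l;m*=np.sign(m[2])
        if not .8<m[2]<.96: continue
        k=(abs((q-t[0])@m)<.0015)
        if k.sum()>best[0]:best=(k.sum(),k)
    f=q[best[1]];c=f.mean(0);m=np.linalg.svd(f-c)[2][2];m*=np.sign(m[2])
    print(n,"plane n",m,"tilt",np.degrees(np.arccos(m[2])),"yaw of x",np.degrees(np.arctan2(-m[1],-m[0])),"c",c,len(f))
    h=(p-c)@m
    inb=near&(np.linalg.norm(p-c,axis=-1)<.09)
    dark=(inb&(h>.012)&(g.max(-1)<90)).astype(np.uint8)
    other=(inb&(h>.010)&(g.max(-1)>=90)).astype(np.uint8)
    for nm,mk in(("dark",dark),("oth",other)):
        N,L,S,C=cv2.connectedComponentsWithStats(mk)
        for i in range(1,N):
            if S[i,4]>30:
                mm=L==i;hh=h[mm];top=mm&(h>np.percentile(hh,90)-.004)
                print(n,nm,"px",C[i].round(1),S[i],"h pct",np.percentile(hh,[10,50,90]).round(4),"top mean",p[top].mean(0).round(4),"minmaxbox centre",((p[top].min(0)+p[top].max(0))/2).round(4))
E
python3 - <<'E'
import sys;sys.path.insert(0,".")
from h import *
import numpy as np
d=np.load("im0.npz")
c=cv2.resize(d["colors"][170:300,220:360],(560,520),interpolation=cv2.INTER_CUBIC);t=cv2.resize(d["colort"][120:220,220:360],(240,171))
cv2.imwrite("pics/crop.png",cv2.cvtColor(np.hstack([c,np.vstack([t,np.zeros((349,240,3),np.uint8)])]),cv2.COLOR_RGB2BGR))
E
```

```text
s 
t [0.58906816 0.17302236 0.08862681]
c0 [0.61242238 0.13548083 0.06520087]
s plane n [-0.43439413 -0.12888857  0.89145357] tilt 26.94352551007448 yaw of x 16.526086856412274 c [0.60912594 0.1288772  0.06244361] 1839
s dark px [267.  204.3] [260 197  16  15 137] h pct [0.0168 0.0241 0.0262] top mean [0.5851 0.1693 0.0847] minmaxbox centre [0.586  0.1686 0.084 ]
s oth px [264.  199.5] [258 195  18  15  55] h pct [0.0218 0.0246 0.0263] top mean [0.5861 0.1815 0.0867] minmaxbox centre [0.5871 0.1785 0.0849]
s oth px [268.8 203.7] [264 200  10   8  39] h pct [0.0232 0.0252 0.0267] top mean [0.5879 0.161  0.0851] minmaxbox centre [0.588  0.1603 0.0855]
s oth px [293.7 219.8] [288 215  12  11 102] h pct [0.0137 0.0157 0.017 ] top mean [0.6126 0.0959 0.077 ] minmaxbox centre [0.6132 0.0965 0.0768]
t plane n [-0.4308532  -0.12737846  0.89338695] tilt 26.69801511184997 yaw of x 16.469911380638845 c [0.61091237 0.13794941 0.06364818] 1873
t dark px [257.2 176.8] [249 169  17  17 215] h pct [0.02   0.025  0.0269] top mean [0.5876 0.1734 0.0859] minmaxbox centre [0.5881 0.1739 0.0856]
t oth px [293.1 167.2] [288 162  11  12 104] h pct [0.0127 0.0157 0.0181] top mean [0.6125 0.0974 0.0769] minmaxbox centre [0.6121 0.0976 0.0769]
t oth px [263.5 180.9] [255 171  13  16  40] h pct [0.0218 0.0233 0.0264] top mean [0.5803 0.1608 0.0794] minmaxbox centre [0.5836 0.1649 0.0794]
```

View pics/crop.png

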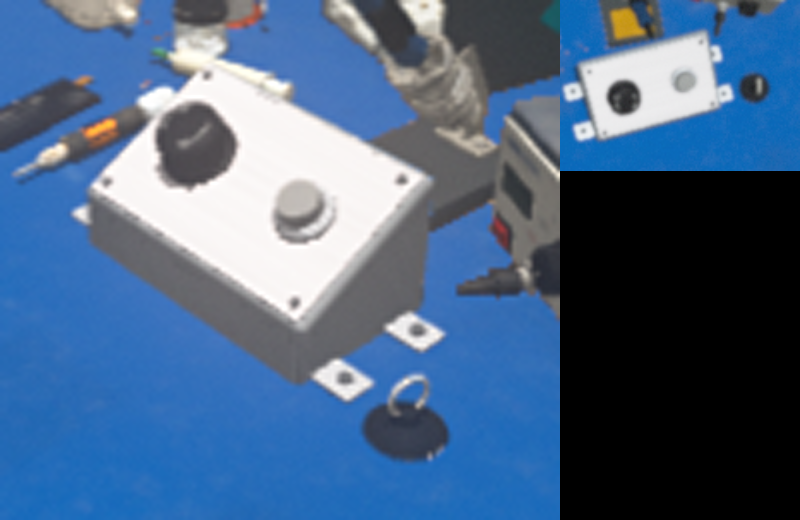

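The crop shows the black stop at about (195,145), the grey start at (300,205) and the cup at (405,430). The two views agree on a face tilt of about 27° and a box yaw of 16.5°. The stop top is at about (0.586,0.1725,0.0857) and the start top at about (0.6126,0.0968,0.077).

The jog interface keeps the tool vertical, so I'll grip the head across the slope and twist about the vertical. First I move above the stop.

>>> jog_arm(
  moves=[
    [0.614,-0.607,0.02,-0.222],
    [0.614,-0.607,0.02,-0.222],
    [0.614,-0.607,0.02,-0.222],
    [0.614,-0.607,0.02,-0.222],
    [0.614,-0.607,0.02,-0.222],
    [0.614,-0.607,0.02,-0.222],
    [0.614,-0.607,0.02,-0.222],
    [0.614,-0.607,0.02,-0.222],
    [0.614,-0.607,0.02,-0.222],
    [0.614,-0.607,0.02,-0.222],
    [0.614,-0.607,0.02,-0.222],
    [0.614,-0.607,0.02,-0.222],
    [0.614,-0.607,0.02,-0.222],
    [0.614,-0.607,0.02,-0.222],
    [0.614,-0.607,0.02,-0.222],
    [0.614,-0.607,0.02,-0.222],
    [0.614,-0.607,0.02,-0.222],
    [0.614,-0.607,0.02,-0.222],
    [0.614,-0.607,0.02,-0.222],
    [0.614,-0.607,0.02,-0.222],
  ],
  hand=0.054,
  newtons=25,
)

```text
clock: 2.6
position: [0.5893, 0.1732, 0.2179]
ee_rot: [3.029, 0.834, 0.0]
force: [0.2, -0.5, -1.1]
width: 0.586
gripper_force: 0.0
```

```bash
python3 - <<'E'
from h import *
s=arm.observe();print(s["clock"],s["position"],s["joints"].round(2),s["width"]);M=R.from_rotvec(s["ee_rot"]).as_matrix();print(M.round(3))
w=arm.get_image("wrist");save(w,"w1.png")
p,_=pts(w);g=w["color"].astype(int)
c=np.array([.610,.133,.063]);m=np.array([-.433,-.128,.892])
h=(p-c)@m
near=np.linalg.norm(p-c,axis=-1)<.1
q=p[near&(abs(h)<.004)];
if len(q)>100:
    for _ in range(3):
        c2=q.mean(0);n2=np.linalg.svd(q-c2)[2][2];n2*=np.sign(n2[2]);q=q[abs((q-c2)@n2)<.0015]
    print("plane",n2,c2,len(q), np.degrees(np.arctan2(-n2[1],-n2[0])))
    h=(p-c2)@n2
for nm,mk in(("stop",near&(h>.019)&(h<.04)),("start",near&(h>.0125)&(h<.0185))):
    N,L,S,C=cv2.connectedComponentsWithStats(mk.astype(np.uint8))
    for i in range(1,N):
        if S[i,4]>150:
            mm=L==i;t=p[mm];print(nm,C[i].round(),S[i],"mean",t.mean(0).round(4),"mid",((t.min(0)+t.max(0))/2).round(4),"h",np.percentile(h[mm],[10,50,95]).round(4))
E
```

```text
2.6 [0.5893059  0.1731715  0.21786009] [-0.08  0.47 -0.42  1.6   0.21  1.11 -1.59] 0.5860732862047356
[[ 0.859  0.512  0.   ]
 [ 0.512 -0.859 -0.   ]
 [ 0.     0.    -1.   ]]
plane [-0.43317483 -0.12890337  0.89204455] [0.61459527 0.14381043 0.06564153] 6982 16.571856123205514
stop [253. 190.] [236 176  36  29 814] mean [0.5899 0.175  0.0854] mid [0.5887 0.1743 0.0829] h [0.0215 0.0248 0.0262]
start [323. 203.] [312 195  22  17 303] mean [0.6143 0.0991 0.0766] mid [0.6139 0.0985 0.0759] h [0.0146 0.0158 0.0168]
```

View pics/w1.png

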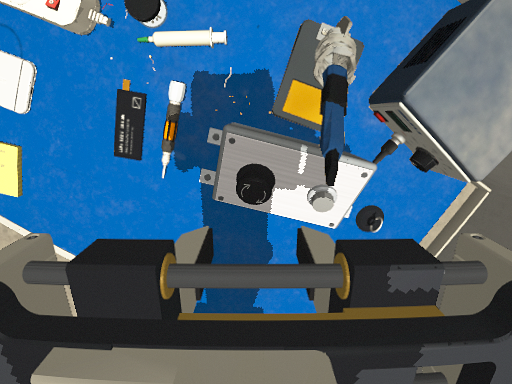

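The wrist view shows the stop at (256,184) and the start at (322,197), with the fingers low in the frame. A soldering-iron handle at about (333,150) leans over the box toward the start, so I check its height first.

```bash
python3 - <<'E'
from h import *
w=arm.get_image("wrist");p,_=pts(w)
w2=arm.get_image("top");s=arm.get_image("scene")
for n,im in(("w",w),("t",w2),("s",s)):
    p,_=pts(im)
    print(n)
    ok=(im["z_map"]>0)
    if n=="w": ok[225:]=False
    for x in np.arange(.56,.84,.02):
        r=[]
        for y in np.arange(0.0,.27,.02):
            k=ok&(abs(p[...,0]-x)<.01)&(abs(p[...,1]-y)<.01)&(p[...,2]<.3)
            r.append("%4d"%(1000*p[...,2][k].max()) if k.sum() else "   .")
        print("%.2f"%x,*r)
E
```

```text
w
0.56    .    .    .    0    1    1   41   45   45   49   53   54    5    1
0.58    .    0    .   42   46   48   52   54   86   88   87   64    1    1
0.60    6    3    3   52   73   76   66   65   90   91   87   75    6    3
0.62   31    6    4   62   78   82   77   74   77   80   82   85   83    3
0.64   22    1    0   71   75   77   81  201  203   85   85   85   83    2
0.66    1    2    0   75   84   85   85  181  201   84   11    1    1    2
0.68    1    0   26   28   85   84   80   17  182  155   17    1    1    1
0.70   61   64   32   32    2    1    .   15  156  150   16    1    1    1
0.72   98   97   91   70    1    1    0    .  134  132   17   15    1    1
0.74   98   98   99   98   99   97    1   92  109  107   93   16    1    1
0.76   98   99   99   99   99   99    2    0   94   95   80   16    1    1
0.78   98   99   98   99   99   99    1   17   16   84   51   16    1    2
0.80   99   99   99   99  100   99    1   15   18   56    2    1    1    0
0.82   97   99   98   99   99   96    1    1    2    2    2    0    .    .
t
0.56    .    .    .    .    .    .    .    .  
[... 1355 characters left out ...]
   86   86   85   85    .
0.66    2    3    8   79   86  299  299  202  199    .    .    .    .    .
0.68    2    2   29   74   86   85    .  178  183    .    .    .    .    .
0.70   64   65   33   31    2    2    .  142  154    .    .    .    .    .
0.72   99   94   92   27    2    3   16   17  135  103   18    .    .    1
0.74  100  100  100   99   99   99   15   91  107  102   18   17    3    3
0.76   99   99  100  100   99   99    2   19   93   88   19   17    3    3
0.78  100  100  100  100  100  100    .   17   59   85   19   17   77   75
0.80  100  100  100  101   99   98    .    .   20   56    .    .  120  120
0.82  100  100  100  100  100    .    .    .    .    .    2    1  120  121
```

The iron's end stands at z ≈ 0.2 near (0.64,0.15). The gripper body could hit it during the twist, so I work out the clearance against the jaw angle.

```bash
python3 - <<'E'
from h import *
w=arm.get_image("wrist");s=arm.get_image("scene")
o=arm.observe();M=R.from_rotvec(o["ee_rot"]).as_matrix()
cam=-R.from_rotvec(np.ravel(w["rvec"])).as_matrix().T@np.ravel(w["tvec"]);print("cam in tool",M.T@(cam-o["position"]))
Q=[]
for n,im in(("w",w),("s",s)):
    p,_=pts(im);ok=im["z_map"]>0
    if n=="w": ok[225:]=False
    k=ok&(p[...,2]>.12)&(p[...,2]<.212)&(p[...,0]>.62)&(p[...,0]<.76)&(p[...,1]>.12)&(p[...,1]<.19)
    q=p[k];Q.append(q)
    print(n,len(q),q.min(0),q.max(0))
    for a in np.arange(.12,.21,.015):
        t=q[(q[:,2]>=a)&(q[:,2]<a+.015)]
        if len(t):print("  z%.3f"%a,len(t),np.percentile(t,2,axis=0).round(3),np.percentile(t,98,axis=0).round(3))
Q=np.vstack(Q)
# body spans z>=.125, rect in tool frame; report clearance of iron in tool x vs tool-x yaw, for stop and start
for nm,c in(("stop",(.5908,.1744)),("start",(.604,.095))):
    for yaw in range(-75,95,10):
        a=np.radians(yaw);x=np.array([np.cos(a),np.sin(a)]);y=np.array([x[1],-x[0]])
        d=Q[:,:2]-c;k=abs(d@y)<.1
        print(nm,yaw,"psi %.2f"%np.radians(16.5-yaw),"min x %.1f"%(1000*np.percentile(d[k]@x,1)) if k.any() else "free", "max x %.1f"%(1000*np.percentile(d[k]@x,99)) if k.any() else "")
E
```

```text
cam in tool [ 8.03193396e-02 -1.26738954e-04 -1.46522358e-01]
w 2275 [0.64467295 0.14852639 0.1200558 ] [0.72288691 0.17695271 0.20333509]
  z0.120 330 [0.7  0.16 0.12] [0.722 0.176 0.135]
  z0.135 498 [0.687 0.153 0.135] [0.709 0.174 0.15 ]
  z0.150 346 [0.675 0.155 0.15 ] [0.694 0.17  0.165]
  z0.165 465 [0.662 0.152 0.166] [0.682 0.167 0.18 ]
  z0.180 466 [0.652 0.151 0.18 ] [0.671 0.163 0.194]
  z0.195 170 [0.645 0.15  0.195] [0.656 0.156 0.202]
s 283 [0.64573065 0.14699299 0.12023294] [0.72276118 0.16943723 0.20407411]
  z0.120 63 [0.689 0.153 0.121] [0.721 0.166 0.135]
  z0.135 62 [0.679 0.15  0.135] [0.709 0.162 0.15 ]
  z0.150 47 [0.667 0.15  0.15 ] [0.691 0.158 0.164]
  z0.165 53 [0.659 0.148 0.165] [0.68  0.16  0.179]
  z0.180 42 [0.651 0.147 0.18 ] [0.67  0.156 0.194]
  z0.195 16 [0.646 0.148 0.195] [0.655 0.153 0.204]
stop -75 psi 1.60 min x 27.9 max x 48.5
stop -65 psi 1.42 min x 40.4 max x 65.9
stop -55 psi 1.25 min x 48.9 max x 83.5
stop -45 psi 1.07 min x 54.3 max x 99.1
stop -35 psi 0.90 min x 57.9 max x 111.9
stop -25 psi 0.72 min x 59.7 max x 121.6
stop -15 psi 0.5
[... 431 characters left out ...]
-75 psi 1.60 min x -51.9 max x -34.1
start -65 psi 1.42 min x -37.3 max x -18.5
start -55 psi 1.25 min x -24.2 max x -2.4
start -45 psi 1.07 min x -11.8 max x 15.7
start -35 psi 0.90 min x 0.9 max x 39.5
start -25 psi 0.72 min x 13.8 max x 65.4
start -15 psi 0.55 min x 26.2 max x 93.9
start -5 psi 0.38 min x 37.7 max x 109.8
start 5 psi 0.20 min x 47.7 max x 122.3
start 15 psi 0.03 min x 56.2 max x 131.4
start 25 psi -0.15 min x 62.9 max x 136.4
start 35 psi -0.32 min x 67.7 max x 138.0
start 45 psi -0.50 min x 70.7 max x 135.3
start 55 psi -0.67 min x 71.4 max x 129.1
start 65 psi -0.85 min x 69.8 max x 119.1
start 75 psi -1.02 min x 65.7 max x 105.7
start 85 psi -1.20 min x 59.0 max x 88.3
```

The iron stays clear for ψ ≥ -0.1, where ψ is the jaw turn from the box's y axis, with about 8 mm of margin that grows with clockwise twist. So I start at ψ = -0.1 and twist clockwise.

>>> jog_arm(
  moves=[
    [0,0,0.01,0.15],
    [0,0,0.04,0.15],
    [0,0,0.07,0.15],
    [0,0,0.09,0.15],
    [0,0,0.105,0.15],
    [0,0,0.115,0.15],
    [0,0,0.122,0.15],
    [0,0,0.128,0.15],
    [0,0,0.133,0.15],
    [0,0,0.133,0.15],
    [0,0,0.133,0.15],
  ],
  hand=0.054,
)

```text
clock: 4.28
position: [0.5894, 0.1736, 0.085]
ee_rot: [-3.083, -0.605, -0.001]
force: [-0.3, 0.6, 0.1]
width: 0.59
gripper_force: 0.0
```

>>> jog_arm(
  moves=[
    [0,0,0,0],
    [0,0,0,0],
    [0,0,0,0],
    [0,0,0,0],
    [0,0,0,0],
  ],
  hand=0.02,
  newtons=35,
)

```text
clock: 4.9
position: [0.5892, 0.174, 0.0849]
ee_rot: [-3.082, -0.606, -0.0]
force: [-0.9, 2.0, 1.8]
width: 0.416
gripper_force: 35.0
```

```bash
python3 - <<'E'
from h import *
s=arm.observe();M=R.from_rotvec(s["ee_rot"]).as_matrix();print(s["clock"],s["width"]*.0918,s["gripper_force"],"F tool",(M.T@s["force"]).round(2),"T",s["ft_torque"].round(3),s["position"]);
b=R.from_euler("z",16.5,degrees=True).as_matrix();n=np.array([-.433,-.128,.892]);print(M.round(3),"n in tool",(M.T@n).round(3))
E
```

```text
4.9 0.03820647260064917 35.00036943526993 F tool [-0.03 -2.16 -1.84] T [ 0.388  0.255 -0.028] [0.58923018 0.17395072 0.08485256]
[[ 0.926  0.378  0.   ]
 [ 0.378 -0.926  0.   ]
 [ 0.    -0.    -1.   ]] n in tool [-0.449 -0.046 -0.892]
```

>>> jog_arm(
  moves=[
    [0,0,0,0.1],
    [0.001,0,0,0.2],
    [0.001,0,0,0.3],
    [0.001,0,0,0.4],
    [0.002,0,0,0.5],
    [0.002,0,0,0.6],
    [0.002,0,0,0.6],
  ],
)

```text
clock: 5.78
position: [0.5901, 0.1731, 0.0845]
ee_rot: [3.121, -0.334, -0.003]
force: [-3.8, -2.8, 4.0]
width: 0.412
gripper_force: 35.0
```

```bash
cat > st.py <<'E'
from h import *
s=arm.observe();M=R.from_rotvec(s["ee_rot"]).as_matrix();n=np.array([-.433,-.128,.892])
print(s["clock"],"w",s["width"]*.0918,s["gripper_force"],"F tool",(M.T@s["force"]).round(2),"T world",s["ft_torque"].round(3),s["position"].round(4),"yaw x",np.degrees(np.arctan2(M[1,0],M[0,0])),"n in tool",(M.T@n).round(3))
E
python3 st.py
```

```text
5.775 w 0.03783143410068766 35.000707600578075 F tool [-3.13  3.59 -3.97] T world [-0.209  0.961  0.31 ] [0.5901 0.1731 0.0845] yaw x -12.228008711730476 n in tool [-0.397  0.219 -0.891]
```

>>> jog_arm(
  moves=[
    [-0.0005,0.0003,-0.001,0.1],
    [-0.001,0.0005,-0.002,0.2],
    [-0.001,0.0008,-0.003,0.3],
    [-0.002,0.001,-0.004,0.4],
    [-0.002,0.001,-0.005,0.45],
    [-0.003,0.002,-0.006,0.5],
    [-0.003,0.002,-0.006,0.5],
    [-0.003,0.002,-0.006,0.5],
  ],
)

```text
clock: 6.78
position: [0.5869, 0.1708, 0.0891]
ee_rot: [2.941, -1.095, -0.002]
force: [1.1, -5.3, -15.4]
width: 0.393
gripper_force: 35.6
```

```bash
python3 st.py; python3 - <<'E'
from h import *
a=arm.get_image("scene");w=arm.get_image("wrist")
c=np.hstack([cv2.resize(a["color"][150:260,220:350],(400,338),interpolation=cv2.INTER_CUBIC),cv2.resize(w["color"],(400,338))])
cv2.imwrite("pics/g.png",cv2.cvtColor(c,cv2.COLOR_RGB2BGR))
E
```

```text
6.775 w 0.03610198757638474 35.60794975957833 F tool [ 4.34  3.21 15.42] T world [-1.383 -0.345 -0.016] [0.5869 0.1708 0.0891] yaw x -40.838600769787014 n in tool [-0.244  0.384 -0.89 ]
```

View pics/g.png

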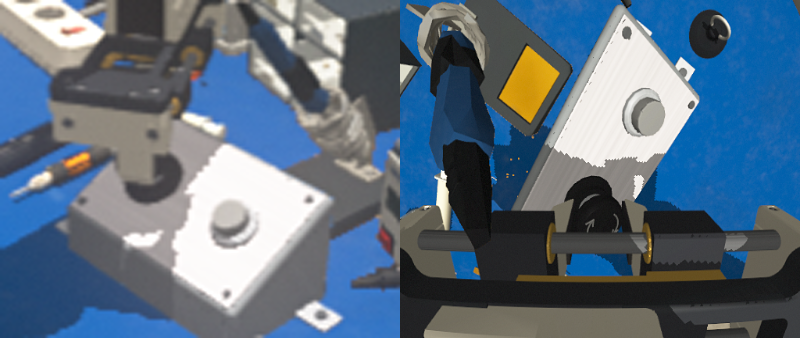

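The scene crop shows the gripper on the head at about (150,180). The wrist crop shows an arrow at about (592,222) on the head between the fingers, with the iron to the left and clear. I check how far the head stands out and the direction of the arrow.

```bash
python3 - <<'E'
from h import *
w=arm.get_image("wrist");p,_=pts(w);n=np.array([-.4332,-.1289,.892])
near=(np.linalg.norm(p-np.array([.61,.14,.065]),axis=-1)<.1)&(w["color"].min(-1)>110)
q=p[near];h=q@n;m=np.median(h);k=abs(h-m)<.003;m=np.median(h[k]);print("plane",m-(np.array([.6146,.1438,.0656])@n))
h=p@n-m;d=np.linalg.norm(p[...,:2]-np.array([.587,.173]),axis=-1)
rows,cols=np.where((d<.018)&(h>.01)&(h<.05));print(rows.min(),rows.max(),cols.min(),cols.max(),np.percentile(h[rows,cols],[5,25,50,75,95]).round(4))
r0,r1,c0,c1=190,290,210,310
cv2.imwrite("pics/arr.png",cv2.cvtColor(cv2.resize(w["color"][r0:r1,c0:c1],(600,600),interpolation=cv2.INTER_CUBIC),cv2.COLOR_RGB2BGR))
for r in range(200,262,6): print(r,(1000*h[r,225:295:7]).round(0))
E
```

```text
plane 4.764259912512503e-05
215 263 223 282 [0.011  0.0288 0.0321 0.0332 0.0339]
200 [ 2.  0. -0.  2.  1.  0. -0. -0.  1.  0.]
206 [ 1.  3.  4.  5.  4.  4. -1.  1. -0. -0.]
212 [ 3.  5.  5.  7.  7.  5.  4.  0.  0. -1.]
218 [ 5.  6. 10. 10. 10. 10.  4.  1. -0. -0.]
224 [ 7. 10. 11. 22. 23. 26. 24.  0.  0. -0.]
230 [12. 11. 23. 26. 29. 29. 30. 29.  0. 29.]
236 [14. 24. 28. 30. 31. 32. 33. 32. 30. 35.]
242 [16. 27. 30. 32. 33. 33. 33. 32. 31. 42.]
248 [24. 29. 32. 32. 34. 33. 34. 33. 33. 46.]
254 [27. 31. 34. 34. 33. 34. 34. 33. 32. 47.]
260 [140.  31.  34.  33.  33.  33.  33.  34. -26.  49.]
```

View pics/arr.png

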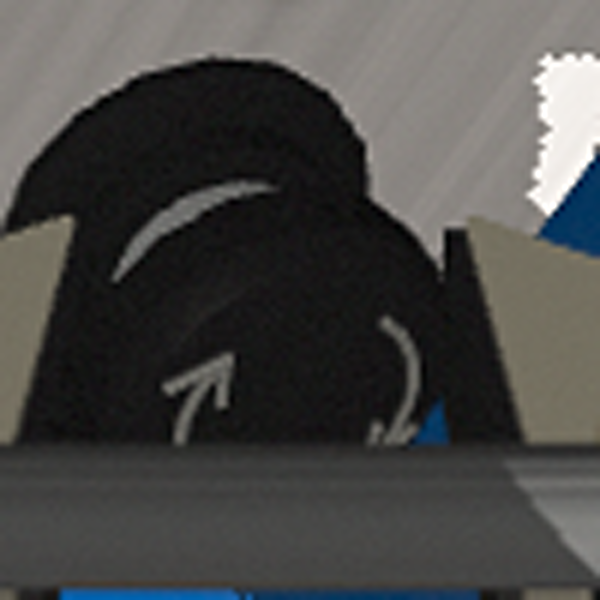

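The head now stands 33.5 mm above the plate, so it has sprung out, with arrows visible at about (200,390) and (405,370). I measure how far it has turned by comparing the arrow angles with the first wrist picture.

```bash
cat > ang.py <<'E'
from h import *
n=np.array([-.4332,-.1289,.892]);n/=np.linalg.norm(n)
x=np.array([np.cos(np.radians(16.5)),np.sin(np.radians(16.5)),0]);x-=n*(x@n);x/=np.linalg.norm(x);y=np.cross(n,x)
def rect(img,w,rv,tv,rise,c=np.array([.587,.1733,.0856])):
    K=np.array([[w["fx"],0,w["cx"]],[0,w["fy"],w["cy"]],[0,0,1.]])
    g=np.linspace(.022,-.022,221)          # up = up-slope (x), left = +y
    X,Y=np.meshgrid(g,g,indexing="ij")
    P=(c+n*rise)+X[...,None]*x+Y[...,None]*y
    uv=cv2.projectPoints(P.reshape(-1,3),rv,tv,K,np.array([float(w["k1"]),0,0,0]))[0].reshape(221,221,2).astype(np.float32)
    return cv2.remap(img,uv[...,0],uv[...,1],cv2.INTER_CUBIC)
def old(w,s):
    """extrinsics of wrist camera when w1.png was taken"""
    T=lambda r,t:np.block([[r,np.reshape(t,(3,1))],[np.zeros((1,3)),np.ones((1,1))]])
    tool=T(R.from_rotvec(s["ee_rot"]).as_matrix(),s["position"])
    cw=T(R.from_rotvec(np.ravel(w["rvec"])).as_matrix(),np.ravel(w["tvec"]))
    t1=T(np.array([[.859,.512,0],[.512,-.859,0],[0,0,-1]]),[.5893,.1732,.2179])
    e=cw@tool@np.linalg.inv(t1)
    return R.from_matrix(e[:3,:3]).as_rotvec(),e[:3,3]
E
python3 - <<'E'
from ang import *
s=arm.observe();w=arm.get_image("wrist")
i1=cv2.cvtColor(cv2.imread("pics/w1.png"),cv2.COLOR_BGR2RGB)
A=rect(i1,w,*old(w,s),0);B=rect(w["color"],w,np.ravel(w["rvec"]),np.ravel(w["tvec"]),.008)
cv2.imwrite("pics/ab.png",cv2.cvtColor(np.hstack([cv2.resize(A,(390,390)),cv2.resize(B,(390,390))]),cv2.COLOR_RGB2BGR))
E
```

View pics/ab.png

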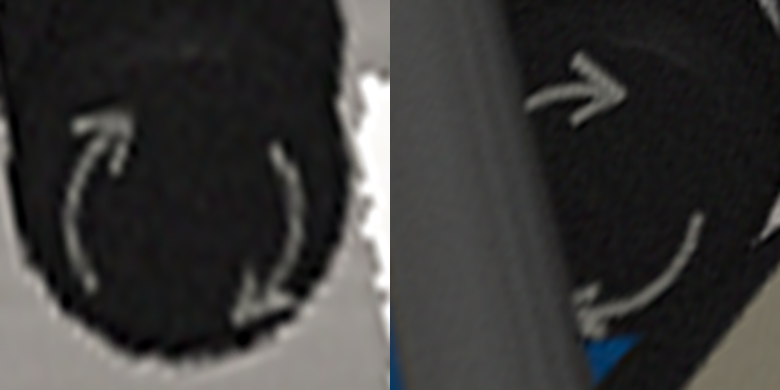

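Home is on the left and now is on the right: the arrow tip went from about (130,115) to (625,95), so the head has turned about 0.65–0.7 rad. It needs a bit more to reach its stop.

>>> jog_arm(
  moves=[
    [0,0,0.0005,0.1],
    [0,0,0.0005,0.2],
    [0,0,0.0005,0.3],
    [0,0,0.0005,0.35],
    [0,0,0.0005,0.35],
  ],
  newtons=50,
)

```text
clock: 7.6
position: [0.5849, 0.1727, 0.0896]
ee_rot: [2.706, -1.588, -0.006]
force: [-7.0, -3.7, 0.9]
width: 0.387
gripper_force: 51.3
```

```bash
python3 st.py; python3 - <<'E'
from ang import *
s=arm.observe();w=arm.get_image("wrist")
i1=cv2.cvtColor(cv2.imread("pics/w1.png"),cv2.COLOR_BGR2RGB)
A=rect(i1,w,*old(w,s),0);B=rect(w["color"],w,np.ravel(w["rvec"]),np.ravel(w["tvec"]),.008)
cv2.imwrite("pics/ab2.png",cv2.cvtColor(np.hstack([cv2.resize(A,(390,390)),cv2.resize(B,(390,390))]),cv2.COLOR_RGB2BGR))
E
```

```text
7.6 w 0.03551738774005417 51.339478733134456 F tool [-0.16  7.89 -0.81] T world [-1.084  2.137  0.081] [0.5849 0.1727 0.0896] yaw x -60.81478877359771 n in tool [-0.1    0.445 -0.889]
```

View pics/ab2.png

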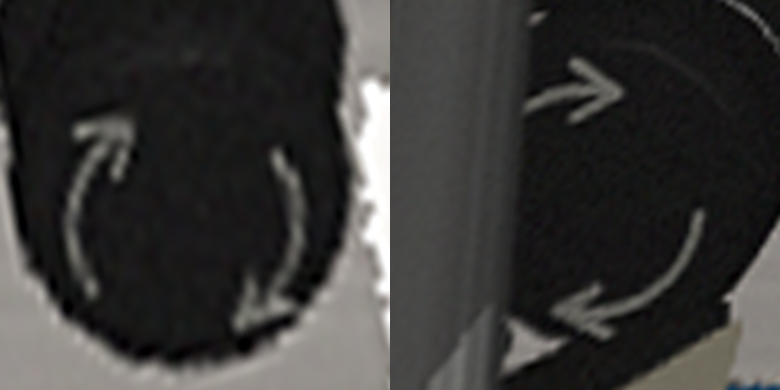

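The arrow tips are now at (625,93) and (553,312), about 0.78 rad from home. They did not move during the last 0.35 rad of tool spin, so the head is at its stop. I let go while backing off along the button axis.

>>> jog_arm(
  moves=[
    [0,0.001,-0.002,0],
    [-0.001,0.002,-0.005,0],
    [-0.001,0.005,-0.01,0],
    [-0.002,0.009,-0.018,0],
    [-0.003,0.013,-0.027,0],
    [-0.004,0.018,-0.036,0],
    [-0.004,0.018,-0.07,0],
    [-0.004,0.018,-0.11,0],
    [-0.004,0.018,-0.13,0],
    [-0.004,0.018,-0.13,0],
  ],
  hand=0.05,
)

```text
clock: 8.9
position: [0.5708, 0.168, 0.222]
ee_rot: [-2.707, 1.59, -0.003]
force: [-0.2, -0.7, -1.0]
width: 0.542
gripper_force: 0.0
```

```bash
python3 st.py; python3 - <<'E'
from ang import *
w=arm.get_image("wrist");p,_=pts(w)
B=rect(w["color"],w,np.ravel(w["rvec"]),np.ravel(w["tvec"]),.008)
cv2.imwrite("pics/rel.png",cv2.cvtColor(np.hstack([cv2.resize(w["color"],(400,300)),cv2.resize(B,(300,300))]),cv2.COLOR_RGB2BGR))
n0=np.array([.6146,.1438,.0656]);h=(p-n0)@n
for nm,c,lo,hi in(("stop",[.584,.1725],.018,.05),("start",[.613,.0975],.0125,.02)):
    k=(np.linalg.norm(p[...,:2]-c,axis=-1)<.028)&(h>lo)&(h<hi);k[225:]=0
    t=p[k]
    if len(t):
        e=k&(h>np.percentile(h[k],95)-.003);print(nm,len(t),np.percentile(h[k],[5,50,95]).round(4),p[e].mean(0).round(4),((p[e].min(0)+p[e].max(0))/2).round(4))
E
```

```text
8.9 w 0.049788624753257085 0.0 F tool [0.53 0.55 1.02] T world [ 0.153  0.022 -0.025] [0.5708 0.168  0.222 ] yaw x -60.85120214916321 n in tool [-0.099  0.438 -0.893]
stop 1014 [0.025  0.0324 0.0341] [0.5839 0.1722 0.0916] [0.5837 0.1724 0.0903]
start 419 [0.0142 0.016  0.0171] [0.6134 0.0981 0.0764] [0.6134 0.0982 0.0761]
```

View pics/rel.png

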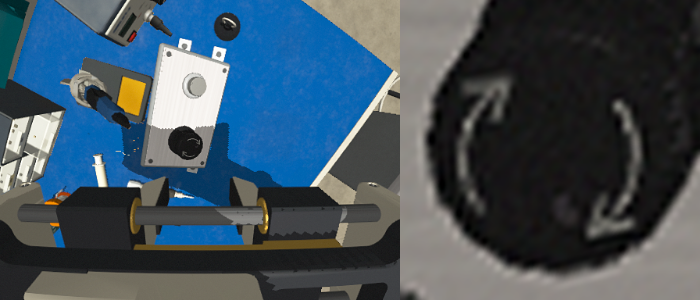

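The head stands at 33.5 mm and its arrows are back home. In the left panel the stop is at (187,143) and the start at (193,85). Next I close the fingers and go above the start, slightly downslope of its centre.

>>> jog_arm(
  moves=[
    [0.01,0,-0.03,-0.18],
    [0.04,0.005,-0.03,-0.36],
    [0.079,0.008,-0.03,-0.54],
    [0.079,0.008,-0.03,-0.72],
    [0.079,0.008,-0.03,-0.9],
    [0.079,0.008,-0.03,-1.08],
    [0.079,0.008,-0.03,-1.26],
    [0.079,0.008,-0.03,-1.35],
    [0.079,0.008,-0.03,-1.35],
    [0.079,0.008,-0.03,-1.35],
  ],
  hand=0,
  newtons=20,
)

```text
clock: 10.2
position: [0.6012, 0.0947, 0.2495]
ee_rot: [3.11, 0.447, -0.002]
force: [0.2, -0.1, 0.5]
width: 0.006
gripper_force: 0.0
```

```bash
python3 st.py
```

```text
10.2 w 0.0005124818848551281 0.0 F tool [ 0.19  0.16 -0.55] T world [ 0.024 -0.023  0.002] [0.6012 0.0947 0.2495] yaw x 16.357208731368686 n in tool [-0.453  0.001 -0.891]
```

>>> jog_arm(
  moves=[
    [0.001,0,0.05,0],
    [0.001,0,0.1,0],
    [0.001,0,0.13,0],
    [0.001,0,0.145,0],
    [0.001,0,0.154,0],
    [0.001,0,0.154,0],
    [0.001,0,0.154,0],
  ],
)

```text
clock: 11.08
position: [0.6033, 0.0952, 0.0973]
ee_rot: [-3.109, -0.45, -0.003]
force: [0.4, -0.4, 0.2]
width: 0.002
gripper_force: 0.0
```

>>> jog_arm(
  moves=[
    [0.001,0,0.002,0],
    [0.002,0,0.004,0],
    [0.003,0,0.006,0],
    [0.004,0,0.008,0],
    [0.005,0,0.009,0],
    [0.005,0,0.0095,0],
    [0.005,0,0.0095,0],
  ],
)

```text
clock: 11.95
position: [0.6073, 0.0964, 0.0867]
ee_rot: [3.109, 0.45, -0.0]
force: [-2.1, -0.6, 2.6]
width: 0.004
gripper_force: 1.8
```

```bash
python3 st.py
```

```text
11.95 w 0.0004119486540120961 1.7943888920126483 F tool [-2.16 -0.07 -2.6 ] T world [-0.029  0.35   0.033] [0.6073 0.0964 0.0867] yaw x 16.480310187832377 n in tool [-0.452 -0.    -0.892]
```

In contact. I keep pressing along the button axis.

>>> jog_arm(
  moves=[
    [0.0005,0,0.001,0],
    [0.001,0,0.002,0],
    [0.0015,0,0.003,0],
    [0.002,0,0.004,0],
    [0.0025,0,0.005,0],
    [0.003,0,0.006,0],
    [0.003,0,0.006,0],
  ],
)

```text
clock: 12.82
position: [0.6092, 0.097, 0.0829]
ee_rot: [-3.109, -0.45, 0.002]
force: [-14.9, -2.9, 30.9]
width: 0.007
gripper_force: 17.5
```

```bash
python3 st.py
```

```text
12.825 w 0.0006071380346915536 17.541256472468376 F tool [-15.1   -1.5  -30.91] T world [-0.436  3.204  0.065] [0.6092 0.097  0.0829] yaw x 16.45982806677706 n in tool [-0.453 -0.001 -0.891]
```

The force rose to 34 N with z at the predicted full-travel height, so the start button has bottomed. I back off along the button axis and then go up.

>>> jog_arm(
  moves=[
    [-0.002,0,-0.004,0],
    [-0.005,0,-0.01,0],
    [-0.01,0,-0.02,0],
    [-0.015,0,-0.03,0],
    [-0.015,0,-0.08,0],
    [-0.015,0,-0.13,0],
    [-0.03,0,-0.16,0],
    [-0.03,0,-0.16,0],
    [-0.03,0,-0.16,0],
  ],
)

```text
clock: 13.95
position: [0.5811, 0.0889, 0.2403]
ee_rot: [-3.109, -0.451, 0.001]
force: [0.5, 0.4, -1.0]
width: 0.005
gripper_force: 0.0
```

```bash
python3 st.py; python3 - <<'E'
from ang import *
w=arm.get_image("wrist");p,_=pts(w)
cv2.imwrite("pics/end.png",cv2.cvtColor(w["color"],cv2.COLOR_RGB2BGR))
h=(p-np.array([.6146,.1438,.0656]))@n
for nm,c,lo,hi in(("stop",[.584,.1725],.018,.05),("start",[.613,.0975],.0085,.02)):
    k=(np.linalg.norm(p[...,:2]-c,axis=-1)<.02)&(h>lo)&(h<hi);k[225:]=0
    print(nm,k.sum(),np.percentile(h[k],[5,50,95]).round(4) if k.any() else "")
E
```

```text
13.95 w 0.00043340293979947516 0.0 F tool [ 0.57 -0.25  0.98] T world [-0.021  0.002 -0.041] [0.5811 0.0889 0.2403] yaw x 16.491774415720336 n in tool [-0.452 -0.    -0.892]
stop 845 [0.0268 0.0323 0.0339]
start 355 [0.0107 0.0157 0.0168]
```

View pics/end.png

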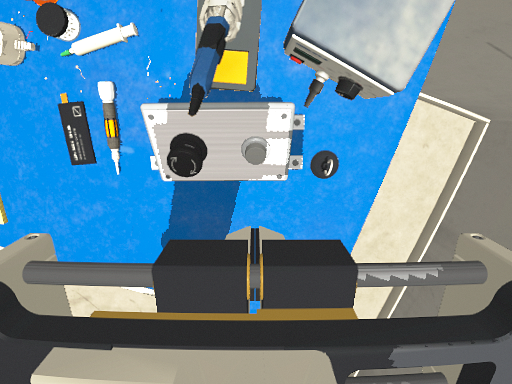

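The final view shows the stop standing out at (187,157) and the start back up at (255,150). The cup (324,164), screwdriver (110,125) and pack (75,130) are undisturbed.

```bash
python3 -c "
from cell import arm
print(arm.sign_off())"
```

```text
the job is handed in; nothing more can be done
None
```

The job is handed in: the stop button was twisted to its stop and now stands out again, then the start button was pressed fully and came back up, and the screwdriver, suction cup and battery pack look undisturbed in the last picture.

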